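# Stroke-check three shock absorbers and sort them

### The arm

A 6-joint arm with a two-finger parallel gripper is mounted at the origin on a cart in front of the work surface, level with it; the furniture and walls round the work are solid. World frame = base frame: x ahead of the robot, y to its left, z up, the work surface at z = 0. Lengths are in m, angles in rad, forces in N, time in s.
With the tool pointing down it reaches from about 0.35 to 0.775 m from the base axis. Payload 5.5 kg.
Tool frame: the origin (TCP) lies midway between the tips of the shut fingers; the grasp point (between the pads) lies 19 mm behind it (env.hold_point_z is the distance from the TCP to the grasp point, in m); z points along the fingers, y is the line along which they close (so a half turn about z gives the same grasp; the last joint's range is limited). The gripper opens to 85 mm and grips with 20 to 120 N. Pads are 22 mm wide; open, the fingers measure 114 mm over their backs; the gripper's body (76 mm by 85 mm) begins 54 mm behind the grasp point. The pads swing forward as they close: fully open they stand 13 mm farther back than shut.
Start: joints at [1.161, 0.313, 0.046, 1.304, 0, 1.431], TCP at [0.153, 0.554, 0.231] pointing down, gripper open.
Joint ranges: [-2.76, 2.76], [-0.86, 1.69], [-1.03, 1.26], [-2.2, 2.34], [-1.47, 1.5], [-3.14, 3.14]. Speed limits (rad/s): [2.57, 2.57, 3.14, 3.14, 3.14, 3.14].

### API

Orientations are given as a unit quaternion [w, x, y, z].
In Python, from workcell import env, read_camera gives the robot as it stands. The module is installed in compiled form; this text tells all that it offers.
- The arm moves only by the tool carry_out, never from a script. Its argument "moves" is a list of rows, each an object of numbers: "tx", "ty", "tz": the shift along the world's x, y, z in cm; "wx", "wy", "wz": the turn, a rotation vector about the world's x, y, z in rad; "claw": the closure, from -1 (fully open) to 1 (shut). A call has 1 to 8 rows; each row shifts and turns the commanded pose from where the row before left it; what a row does not reach is not made up. A row lasts 1/8 s, in which the tool goes at most 62.5 mm and 10.7 degrees, less where a joint would pass 70% of its speed; a pose out of reach is approached as far as the arm can. A call is refused whole if a number of a shift passes 6.25 or a number of a turn 0.188, either way. A call with a gripper value outside its range is refused whole. The fingers move at their own pace and stop on an object; "newtons" is the grip in N (left out, the last holds). Time passes only in rows, so rows that do not move let the fingers close. It gives the time, the measured TCP pose, the force, the opening and the grip force at its end, in the units of the state.
- env.get_state(): the state, without advancing time (a new reading comes with each control period).
- read_camera(name): name is "scene" or "top"; returns a dict with "image" (420x560x3 uint8, blue, green, red), "z_map" (420x560 float32, m along the optical axis (not along the pixel's ray), 0 where there is no reading), "fx", "fy", "cx", "cy" (pixels), "camera_from_world" (4x4, takes a point from world to camera coordinates). Camera axes: x right, y down, z forward; pixel columns grow to the right and rows downward; lengths in m; the calibration is good to about 2 mm. A picture is of the moment at which its call begins.
- env.hand_in(): hands the job in; it is judged then, once.
The state is a dict: "clock": time; "joint_pos": joint angles; "qvel": joint speeds; "tau": joint torques, N m; "tcp_pos": TCP position; "orientation": TCP orientation; "wrist_force": force on the tool from outside, world axes, zero at the start; "ft_torque": the same for the moment, N m; "finger_gap": finger opening in m; "grip_force": force on a finger pad.
Only numpy, scipy, OpenCV 4.12 (cv2) and the standard library are available. Lean on these libraries where they do the work, as an engineer would, in place of code of your own. Each camera call takes 0.05 s, during which the arm holds its last target. There are 200 camera calls.

### The job

Draw the press bar of the check fixture by its knob against the three shock absorbers until all three rods are pushed fully home together, hold it there for a moment without forcing it, and push the bar back to its open end. Then sort the shock absorbers by their rods: lay those whose rod has sprung fully out again in the blue tray, and those whose rod has stayed in in the red tray, all lying flat and set down gently. Leave the calliper, side cutters, orange screwdriver and brass weight where they are.

Things in the scene. Friction and masses are not known exactly. Their poses are not given: they have to be found in the camera images.
- check_fixture: Stroke check fixture, fixed: aluminium plate 163 x 196 x 12 mm (x = -88 to +75), z = 0 its underside. +x runs from a dark backstop wall (37 mm high, on the robot's side, adjustable, its face between x = -68 and -62) to the press bar. Three bays 54 mm apart along y hold a shock absorber each, along x, between white cheeks 25 mm high. Guide rods and posts 41 mm high at y = +-87.
- press_bar: Blue press bar (12 x 196 x 26 mm, top at 42 mm) that slides on the guide rods. Origin at its mid-length, at bench height; fixture x of the origin: 61.5 mm open, 20.5 at most toward the backstop. It meets the buttons at about 53 and has all rods home, a hard stop, at 22.5 to 28.5, as the backstop is set. It rubs with 1.5 N, stays where left; about 10 N in all just before the rods bottom.
- bar_knob (a point): Middle of the black upright knob on the press bar: 18 mm diameter, 34 mm tall, this point 69 mm above the bench, its top at 86 mm. It can be pinched from above to draw the bar and to push it back. Axes as the fixture's.
- shock_1: Shock absorber in the bay at fixture y = +54 mm, 0.25 kg: dark barrel 24 mm thick, 26 mm steel hexagons at its ends (30 over corners), 72 mm long. Origin on its axis at mid-barrel, at first 25 mm above the bench, 13 mm above what it lies on. +x along the axis to the rod, z up. Bare to grip at x = -24 to +24. The red button ends at x = +68 with the rod out, +44 home. Slides back to the backstop.
- shock_2: The same, in the middle bay (fixture y = 0).
- shock_3: The same, in the bay at fixture y = -54 mm.
- rod_1 (a joint): How far the rod of shock_1 is pushed in, in m: 0 out, 0.024 fully home. All are out at the start. A light spring (1.2 N out, 2.6 N home) drives it out; more than 14 N from the bar would harm it; in a worn unit the rod, once pushed fully home, catches and stays in at about 0.022. Any number of the three may be worn; nothing shows it before the press.
- rod_2 (a joint): The same for shock_2.
- rod_3 (a joint): The same for shock_3.
- blue_tray: Shallow blue tray, fixed, 128 (x) x 186 (y) x 24 mm, walls and floor 4 mm; origin under its centre, z up. For sound shock absorbers, side by side along its x; one lies flat in it when its origin is 17 mm above the tray's origin.
- red_tray: The same tray in red, for the shock absorbers whose rod stays in. Which tray stands in which of the two places varies.
- calliper: Bystander: grey calliper, 63 x 200 x 13 mm, lying flat; origin under its middle.
- side_cutters: Bystander: side cutters with red grips, 42 x 141 x 12 mm; origin under its middle.
- driver_0: Bystander: orange screwdriver, 27 x 182 x 27 mm, lying; origin under its middle.
- test_weight: Bystander: small brass test weight, 32 mm wide, 40 mm tall; origin under its middle.

How it is judged:
By the outcome, as a careful person would: the job done as asked, in the order asked, and still so for the second after the job is handed in, with the robot touching nothing.
It also fails if it takes over 67 s, if anything falls off the work surface, if the arm or the gripper's body presses on something with over 40 N, if the wrist force passes 120 N, or if a joint passes its speed limit or range.

## Working session

There is one attempt and no reset: what is moved stays moved. The work goes in short steps, Python scripts to look and compute and a tool call to move; the robot and the scene stay as the last step left them, time stands still between calls to the robot, and variables do not carry over. Pictures are saved under pics/ and viewed, at most 10 in all, crops included, and the job is handed in when it is done.

Besides the shell and the picture viewer there is one more tool, called as name(argument=value, ...), one argument or row to a line, values as JSON. carry_out: Moves the arm, as the interface text tells. Its arguments: {"type":"object","properties":{"moves":{"type":"array","items":{"type":"object","properties":{"tx":{"type":"number"},"ty":{"type":"number"},"tz":{"type":"number"},"wx":{"type":"number"},"wy":{"type":"number"},"wz":{"type":"number"},"claw":{"type":"number"}}}},"newtons":{"type":"number"}},"required":["moves"]}

```bash
mkdir -p pics; cat > h.py <<'E'
import numpy as np, cv2
from workcell import env, read_camera
def snap(n,f=None):
    c=read_camera(n)
    if f: cv2.imwrite('pics/'+f,c['image'])
    return c
def pts(c):
    "world xyz per pixel from z_map"
    z=c['z_map']; v,u=np.indices(z.shape)
    P=np.stack([(u-c['cx'])/c['fx']*z,(v-c['cy'])/c['fy']*z,z,np.ones_like(z)],-1)
    return (P@np.linalg.inv(c['camera_from_world']).T)[...,:3]
def ray(c,u,v,h):
    T=np.linalg.inv(c['camera_from_world']); d=T[:3,:3]@[(u-c['cx'])/c['fx'],(v-c['cy'])/c['fy'],1]; o=T[:3,3]
    return o+d*(h-o[2])/d[2]
E
python3 - <<'E'
from h import *
a=snap('top','t0.png');b=snap('scene','s0.png')
for c in(a,b): print(np.round(np.linalg.inv(c['camera_from_world']),3).tolist(),c['fx'])
print(env.get_state())
E
```

```text
[[-0.021, -0.991, 0.129, 0.427], [-1.0, 0.023, 0.009, 0.272], [-0.012, -0.129, -0.992, 1.134], [0.0, 0.0, 0.0, 1.0]] 447.5264915596417
[[-0.872, -0.368, 0.323, 0.215], [-0.489, 0.677, -0.55, 0.877], [-0.016, -0.637, -0.77, 0.939], [0.0, 0.0, 0.0, 1.0]] 505.8954267812931
{'clock': 0.1, 'joint_pos': array([1.16140157e+00, 3.13955695e-01, 4.51124428e-02, 1.30363404e+00,
       2.93205403e-05, 1.43117601e+00]), 'qvel': array([ 0.00029823, -0.00128438,  0.00340297, -0.00146068, -0.00239252,
        0.00066186]), 'tau': array([ 2.13721898e-03, -4.81725883e+01,  2.99244940e+01,  1.27033077e-02,
       -1.60779459e-04,  2.64146550e-06]), 'tcp_pos': array([0.15307304, 0.55377432, 0.23048889]), 'orientation': array([-2.41943682e-04,  1.34478521e-01,  9.90916152e-01, -8.05040718e-04]), 'wrist_force': array([0.2780875 , 0.45545609, 0.50919023]), 'ft_torque': array([-0.01261982,  0.01390924,  0.0477116 ]), 'grip_force': 0.0, 'finger_gap': 0.0854040183672411}
```

View pics/t0.png

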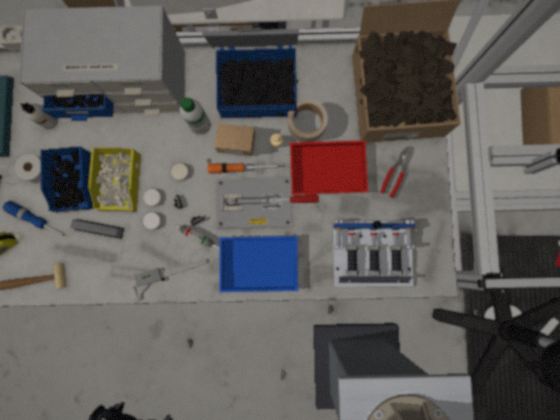

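View pics/s0.png

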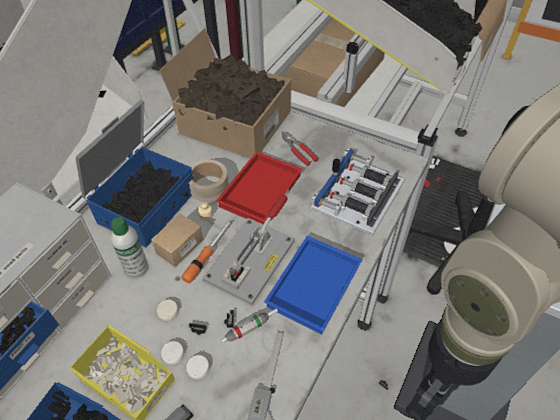

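The top view has the fixture at about (373,253) with its bar on the far side, the blue tray at (259,263) and the red tray at (329,167). The side cutters are at (397,170). Next I measure these by colour and depth.

```bash
python3 - <<'E'
from h import *
for n in('top','scene'):
    c=snap(n); P=pts(c); hsv=cv2.cvtColor(c['image'],cv2.COLOR_BGR2HSV); H,S,V=cv2.split(hsv)
    X,Y,Z=P[...,0],P[...,1],P[...,2]
    blue=(H>100)&(H<130)&(S>120); red=((H<8)|(H>172))&(S>150)
    for nm,m in(('blue',blue),('red',red)):
        k,l,st,ce=cv2.connectedComponentsWithStats(m.astype('uint8'))
        for i in range(1,k):
            if st[i,4]<100: continue
            q=P[l==i]; q=q[(q[:,2]>-.02)]
            if len(q)<50 or np.median(q[:,2])>.2: continue
            r=cv2.minAreaRect(q[:,:2].astype('float32')*1000)
            print(n,nm,st[i].tolist(),np.round(np.median(q,0),3),np.round(r[0],1),np.round(r[1],1),round(r[2],1))
            if nm=='blue' and n=='top' and np.median(q[:,2])<.03:
                pass
    # fixture region high points: knob
    reg=(X>.25)&(X<.55)&(Y>-.15)&(Y<.2)&(Z>.06)&(Z<.12)
    q=P[reg]; print(n,'z>60',len(q),np.round(np.median(q,0),4) if len(q) else '',np.round(q.min(0),3),np.round(q.max(0),3))
    if n=='top':
        cv2.imwrite('pics/t1.png',cv2.resize(c['image'][205:300,320:430],None,fx=7,fy=6.3,interpolation=cv2.INTER_CUBIC))
    else:
        cv2.imwrite('pics/s1.png',cv2.resize(c['image'][135:240,300:415],None,fx=6.5,fy=5.7,interpolation=cv2.INTER_CUBIC))
E
```

```text
top blue [217, 45, 80, 72, 1867] [0.924 0.357 0.054] [696.9 345.2] [541.2 194.8] 0.4
top blue [43, 96, 70, 24, 825] [0.799 0.774 0.105] [813. 772.] [149.7  58.1] 87.9
top blue [41, 148, 51, 63, 1605] [0.665 0.841 0.039] [587.3 573.7] [664.  164.2] 75.9
top blue [4, 202, 17, 14, 145] [0.583 0.967 0.032] [582.8 967.4] [41.2 25.6] 63.4
top blue [22, 211, 24, 17, 181] [0.554 0.912 0.03 ] [486.3 608.2] [682.6  32.4] 77.3
top blue [335, 224, 39, 4, 146] [0.519 0.113 0.044] [519.  115.7] [89.9  7.9] 88.6
top blue [379, 224, 35, 4, 109] [0.517 0.014 0.043] [483.9 124.4] [ 27.3 314.9] 16.2
top blue [219, 236, 79, 56, 4216] [0.431 0.35  0.006] [432.3 350.5] [192.6 132.5] 89.8
top red [290, 140, 78, 62, 4052] [0.67  0.174 0.006] [582.5 171.4] [194.3 315.4] 88.8
top z>60 59 [0.5194 0.0674 0.0868] [0.511 0.057 0.06 ] [0.527 0.075 0.091]
scene blue [87, 147, 106, 100, 3595] [0.879 0.35  0.059] [569.5 528.9] [243.7 963.8] 59.7
scene blue [315, 149, 38, 57, 317] [0.515 0.085 0.041] [397.9 431.9] [ 70.1 960.4] 18.2
scene blue [264, 236, 98, 98, 5215] [0.433 0.35  0.004] [379.6 571.5] [177.  671.6] 13.5
scene blue [0, 302, 58, 87, 1524] [0.796 0.754 0.102] [562.  839.2] [132.1 685.8] 72.8
scene blue [27, 383, 93, 37, 1203] [0.71  0.79  0.045] [471.  821.1] [ 85.  517.5] 87.0
scene red [216, 152, 86, 72, 3467] [0.673 0.169 0.005] [515.1 494.1] [205.5 951.6] 25.9
scene z>60 79 [0.5148 0.0683 0.0803] [0.508 0.057 0.061] [0.526 0.074 0.088]
```

View pics/t1.png

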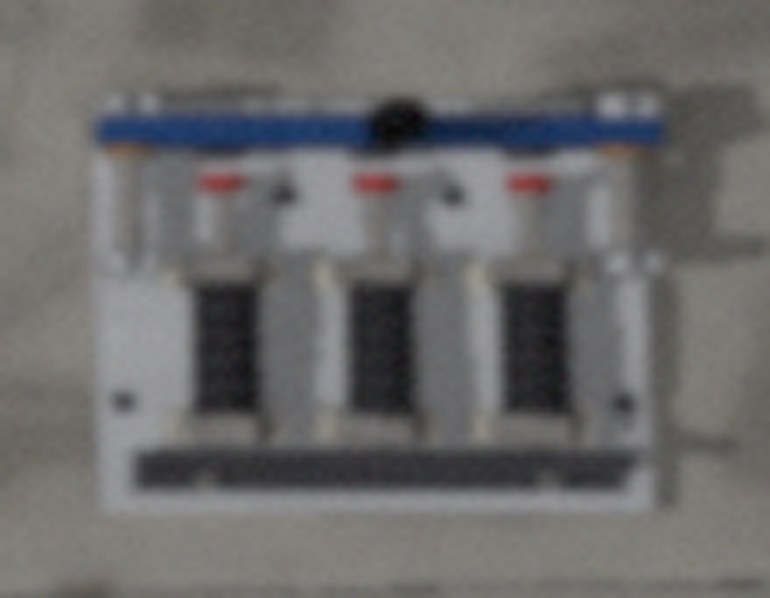

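View pics/s1.png

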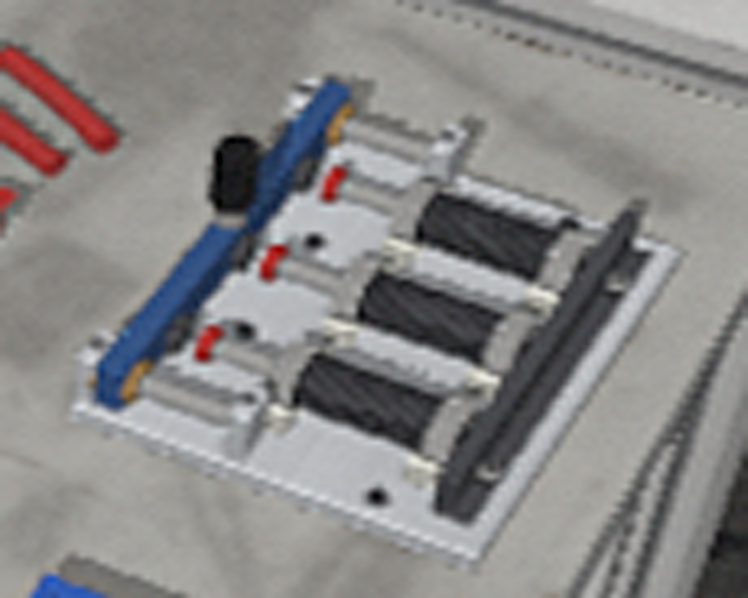

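The crops show the open bar with its black knob (t1 400,122), three barrels in their bays and the buttons about 8 mm short of the bar. The yaw is small. Now I refine the yaw, barrels and trays.

```bash
python3 - <<'E'
from h import *
c=snap('top'); im=c['image']; hsv=cv2.cvtColor(im,cv2.COLOR_BGR2HSV); H,S,V=cv2.split(hsv)
def comps(m,h,amin,box):
    k,l,st,ce=cv2.connectedComponentsWithStats(m.astype('uint8'))
    for i in range(1,k):
        x,y=ce[i]
        if st[i,4]<amin or not(box[0]<x<box[1] and box[2]<y<box[3]): continue
        v,u=np.where(l==i); q=np.array([ray(c,a,b,h)[:2]*1000 for a,b in zip(u,v)],'float32'); r=cv2.minAreaRect(q)
        print(st[i].tolist(),'cen',np.round(q.mean(0),1),'rect',np.round(r[0],1),np.round(r[1],1),round(r[2],1))
print('barrels');comps((V<75),.027,60,(335,415,240,290))
print('knob');comps((V<60),.086,15,(365,385,215,232))
print('button');comps(((H<8)|(H>172))&(S>110),.025,3,(340,405,225,240))
print('trays');comps((H>100)&(H<130)&(S>120),.024,1000,(210,310,220,300));comps(((H<8)|(H>172))&(S>150)&(np.arange(560)<372),.024,1000,(280,375,130,200))
b=(H>100)&(H<130)&(S>110); b[:215]=0;b[235:]=0;b[:,:330]=0;b[:,420:]=0
v,u=np.where(b);q=np.array([ray(c,a,d,.042)[:2] for a,d in zip(u,v)]);print('bar yaw',-np.degrees(np.polyfit(q[:,1],q[:,0],1)[0]),q.mean(0),q[:,1].min(),q[:,1].max())
# backstop line
d=(V<75);d[:270]=0;d[285:]=0;d[:,:335]=0;d[:,415:]=0
v,u=np.where(d);q=np.array([ray(c,a,e,.037)[:2] for a,e in zip(u,v)]);print('stop yaw',-np.degrees(np.polyfit(q[:,1],q[:,0],1)[0]),q.mean(0))
E
```

```text
barrels
[348, 249, 10, 24, 196] cen [434.9 119.8] rect [434.5 119. ] [22. 56.] 87.7
[392, 249, 10, 22, 198] cen [433.   11.8] rect [434.4  11.2] [22.  51.7] 87.0
[370, 250, 10, 22, 198] cen [433.5  65.7] rect [433.3  65.2] [22.  51.1] 87.4
[340, 276, 70, 6, 348] cen [388.6  67.9] rect [389.5  67.3] [168.1  12.1] 88.8
knob
[373, 221, 9, 8, 56] cen [515.9  67.3] rect [516.3  66.5] [18.9 16.5] 88.7
button
[350, 233, 3, 2, 5] cen [500.4 119.2] rect [500.6 119.7] [5.  2.5] 88.7
[372, 233, 4, 2, 6] cen [499.   64.2] rect [499.4  64.2] [7.4 2.5] 88.7
[394, 233, 4, 2, 7] cen [498.   10.4] rect [498.2   9.9] [7.4 2.5] 88.7
trays
[219, 236, 79, 56, 4222] cen [431.6 350.3] rect [432.2 351. ] [192.9 132.7] 89.9
[290, 140, 78, 62, 4055] cen [666.6 172.8] rect [660.9 170.4] [153.1 193.2] 0.5
bar yaw -1.292710464623026 [0.51802126 0.06742087] -0.029789061452757393 0.16034536832925494
stop yaw -1.192513846087823 [0.3907006  0.06996812]
```

carry_out(
  moves=[
    {"tx":4.5,"ty":-6.1,"wz":0.031,"claw":-0.1},
    {"tx":4.5,"ty":-6.1,"wz":0.031},
    {"tx":4.5,"ty":-6.1,"wz":0.031},
    {"tx":4.5,"ty":-6.1,"wz":0.031},
    {"tx":4.5,"ty":-6.1,"wz":0.031},
    {"tx":4.5,"ty":-6.1,"wz":0.031},
    {"tx":4.5,"ty":-6.1,"wz":0.031},
    {"tx":4.5,"ty":-5.9,"wz":0.031},
  ],
  newtons=30,
)

```text
invalid input at $.moves[0]: expected keys tx, ty, tz, wx, wy, wz, claw
```

carry_out(
  moves=[
    {},
    {},
  ],
)

```text
invalid input at $.moves[0]: expected keys tx, ty, tz, wx, wy, wz, claw
```

carry_out(
  moves=[
    {"tx":4.5,"ty":-6.1,"tz":0,"wx":0,"wy":0,"wz":0.031,"claw":-0.1},
    {"tx":4.5,"ty":-6.1,"tz":0,"wx":0,"wy":0,"wz":0.031,"claw":-0.1},
    {"tx":4.5,"ty":-6.1,"tz":0,"wx":0,"wy":0,"wz":0.031,"claw":-0.1},
    {"tx":4.5,"ty":-6.1,"tz":0,"wx":0,"wy":0,"wz":0.031,"claw":-0.1},
    {"tx":4.5,"ty":-6.1,"tz":0,"wx":0,"wy":0,"wz":0.031,"claw":-0.1},
    {"tx":4.5,"ty":-6.1,"tz":0,"wx":0,"wy":0,"wz":0.031,"claw":-0.1},
    {"tx":4.5,"ty":-6.1,"tz":0,"wx":0,"wy":0,"wz":0.031,"claw":-0.1},
    {"tx":4.5,"ty":-5.9,"tz":0,"wx":0,"wy":0,"wz":0.031,"claw":-0.1},
  ],
  newtons=30,
)

```text
clock: 1.25
tcp_pos: [0.4518, 0.1507, 0.2316]
orientation: [0.0, 0.01, 1.0, 0.0]
wrist_force: [-0.0, 1.2, 0.8]
finger_gap: 0.0473
grip_force: 0.0
```

carry_out(
  moves=[
    {"tx":0,"ty":0,"tz":0,"wx":0,"wy":0,"wz":0,"claw":-0.1},
    {"tx":0,"ty":0,"tz":0,"wx":0,"wy":0,"wz":0,"claw":-0.1},
  ],
)

```text
clock: 1.5
tcp_pos: [0.4506, 0.1523, 0.2311]
orientation: [-0.0, 0.012, 1.0, 0.0]
wrist_force: [-0.1, 0.6, 0.1]
finger_gap: 0.0469
grip_force: 0.0
```

carry_out(
  moves=[
    {"tx":3.3,"ty":-4.3,"tz":-1,"wx":0,"wy":0,"wz":0,"claw":-0.1},
    {"tx":3.3,"ty":-4.3,"tz":-3,"wx":0,"wy":0,"wz":0.004,"claw":-0.1},
    {"tx":0,"ty":0,"tz":-4,"wx":0,"wy":0,"wz":0,"claw":-0.1},
    {"tx":0,"ty":0,"tz":-4,"wx":0,"wy":0,"wz":0,"claw":-0.1},
    {"tx":0,"ty":0,"tz":-3,"wx":0,"wy":0,"wz":0,"claw":-0.1},
    {"tx":0,"ty":0,"tz":-2,"wx":0,"wy":0,"wz":0,"claw":-0.1},
    {"tx":0,"ty":0,"tz":-1.0,"wx":0,"wy":0,"wz":0,"claw":-0.1},
    {"tx":0,"ty":0,"tz":0,"wx":0,"wy":0,"wz":0,"claw":-0.1},
  ],
)

```text
clock: 2.5
tcp_pos: [0.5162, 0.0676, 0.0511]
orientation: [-0.001, 0.008, 1.0, 0.0]
wrist_force: [-0.3, 0.6, 0.2]
finger_gap: 0.0469
grip_force: 0.0
```

```bash
python3 - <<'E'
from h import *
c=snap('scene');cv2.imwrite('pics/s2.png',cv2.resize(c['image'][100:260,270:430],None,fx=3.7,fy=3.7,interpolation=cv2.INTER_CUBIC))
s=env.get_state();print(s['tcp_pos'],s['wrist_force'])
E
```

```text
[0.51690664 0.06733616 0.05180335] [ 1.2138521  -1.14204508 -0.07509233]
```

View pics/s2.png

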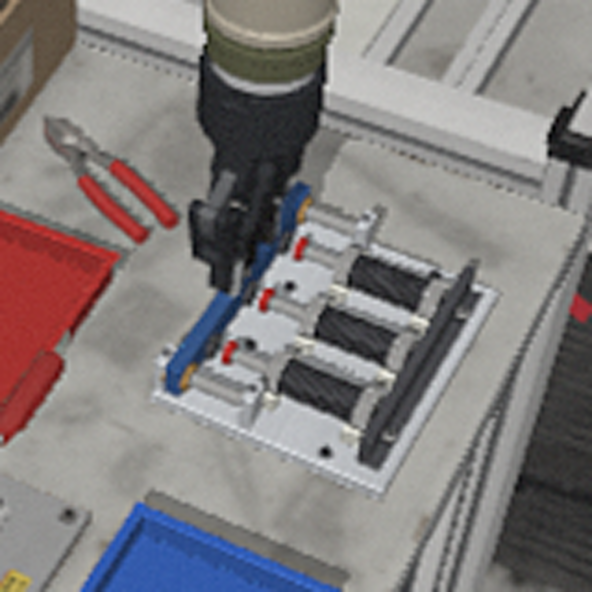

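The fingers straddle the knob (s2 235,250). I close them now.

carry_out(
  moves=[
    {"tx":0,"ty":0,"tz":0,"wx":0,"wy":0,"wz":0,"claw":1},
    {"tx":0,"ty":0,"tz":0,"wx":0,"wy":0,"wz":0,"claw":1},
    {"tx":0,"ty":0,"tz":0,"wx":0,"wy":0,"wz":0,"claw":1},
    {"tx":0,"ty":0,"tz":0,"wx":0,"wy":0,"wz":0,"claw":1},
    {"tx":0,"ty":0,"tz":0,"wx":0,"wy":0,"wz":0,"claw":1},
  ],
  newtons=40,
)

```text
clock: 3.18
tcp_pos: [0.5179, 0.064, 0.0527]
orientation: [0.001, 0.01, 1.0, -0.002]
wrist_force: [-1.2, -7.5, 4.1]
finger_gap: 0.0171
grip_force: 38.9
```

carry_out(
  moves=[
    {"tx":0,"ty":-0.3,"tz":0,"wx":0,"wy":0,"wz":0,"claw":1},
    {"tx":-0.6,"ty":0.01,"tz":0,"wx":0,"wy":0,"wz":0,"claw":1},
    {"tx":-0.6,"ty":0.01,"tz":0,"wx":0,"wy":0,"wz":0,"claw":1},
    {"tx":-0.6,"ty":0.01,"tz":0,"wx":0,"wy":0,"wz":0,"claw":1},
    {"tx":-0.6,"ty":0.01,"tz":0,"wx":0,"wy":0,"wz":0,"claw":1},
    {"tx":-0.4,"ty":0.01,"tz":0,"wx":0,"wy":0,"wz":0,"claw":1},
    {"tx":0,"ty":0,"tz":0,"wx":0,"wy":0,"wz":0,"claw":1},
    {"tx":0,"ty":0,"tz":0,"wx":0,"wy":0,"wz":0,"claw":1},
  ],
)

```text
clock: 4.18
tcp_pos: [0.4921, 0.0645, 0.0527]
orientation: [0.003, 0.009, 1.0, 0.001]
wrist_force: [6.2, 3.3, 1.7]
finger_gap: 0.0167
grip_force: 39.3
```

carry_out(
  moves=[
    {"tx":-0.3,"ty":0.01,"tz":0,"wx":0,"wy":0,"wz":0,"claw":1},
    {"tx":-0.3,"ty":0.0,"tz":0,"wx":0,"wy":0,"wz":0,"claw":1},
    {"tx":0,"ty":0,"tz":0,"wx":0,"wy":0,"wz":0,"claw":1},
    {"tx":0,"ty":0,"tz":0,"wx":0,"wy":0,"wz":0,"claw":1},
  ],
)

```text
clock: 4.68
tcp_pos: [0.4867, 0.0646, 0.0527]
orientation: [0.004, 0.009, 1.0, 0.001]
wrist_force: [7.1, 3.5, 0.6]
finger_gap: 0.0169
grip_force: 39.2
```

carry_out(
  moves=[
    {"tx":-0.2,"ty":0.0,"tz":0,"wx":0,"wy":0,"wz":0,"claw":1},
    {"tx":0,"ty":0,"tz":0,"wx":0,"wy":0,"wz":0,"claw":1},
    {"tx":0,"ty":0,"tz":0,"wx":0,"wy":0,"wz":0,"claw":1},
  ],
)

```text
clock: 5.05
tcp_pos: [0.485, 0.0647, 0.0527]
orientation: [0.004, 0.009, 1.0, 0.001]
wrist_force: [8.0, 3.8, -0.2]
finger_gap: 0.0168
grip_force: 39.1
```

carry_out(
  moves=[
    {"tx":-0.2,"ty":0.0,"tz":0,"wx":0,"wy":0,"wz":0,"claw":1},
    {"tx":0,"ty":0,"tz":0,"wx":0,"wy":0,"wz":0,"claw":1},
    {"tx":0,"ty":0,"tz":0,"wx":0,"wy":0,"wz":0,"claw":1},
  ],
)

```text
clock: 5.42
tcp_pos: [0.4842, 0.0647, 0.0527]
orientation: [0.005, 0.009, 1.0, 0.001]
wrist_force: [11.9, 3.9, -4.1]
finger_gap: 0.0171
grip_force: 39.1
```

carry_out(
  moves=[
    {"tx":-0.15,"ty":0.0,"tz":0,"wx":0,"wy":0,"wz":0,"claw":1},
    {"tx":0,"ty":0,"tz":0,"wx":0,"wy":0,"wz":0,"claw":1},
    {"tx":0,"ty":0,"tz":0,"wx":0,"wy":0,"wz":0,"claw":1},
  ],
)

```text
clock: 5.8
tcp_pos: [0.4842, 0.0647, 0.0527]
orientation: [0.006, 0.009, 1.0, 0.001]
wrist_force: [16.4, 3.4, -9.0]
finger_gap: 0.0173
grip_force: 39.2
```

carry_out(
  moves=[
    {"tx":0,"ty":0,"tz":0,"wx":0,"wy":0,"wz":0,"claw":1},
    {"tx":0,"ty":0,"tz":0,"wx":0,"wy":0,"wz":0,"claw":1},
    {"tx":0,"ty":0,"tz":0,"wx":0,"wy":0,"wz":0,"claw":1},
    {"tx":0,"ty":0,"tz":0,"wx":0,"wy":0,"wz":0,"claw":1},
    {"tx":0,"ty":0,"tz":0,"wx":0,"wy":0,"wz":0,"claw":1},
    {"tx":0,"ty":0,"tz":0,"wx":0,"wy":0,"wz":0,"claw":1},
    {"tx":0,"ty":0,"tz":0,"wx":0,"wy":0,"wz":0,"claw":1},
    {"tx":0,"ty":0,"tz":0,"wx":0,"wy":0,"wz":0,"claw":1},
  ],
)

```text
clock: 6.8
tcp_pos: [0.4842, 0.0647, 0.0527]
orientation: [0.006, 0.009, 1.0, 0.001]
wrist_force: [16.2, 4.8, -8.6]
finger_gap: 0.0166
grip_force: 39.2
```

carry_out(
  moves=[
    {"tx":0.6,"ty":-0.01,"tz":0,"wx":0,"wy":0,"wz":0,"claw":1},
    {"tx":0.6,"ty":-0.01,"tz":0,"wx":0,"wy":0,"wz":0,"claw":1},
    {"tx":0.6,"ty":-0.01,"tz":0,"wx":0,"wy":0,"wz":0,"claw":1},
    {"tx":0.6,"ty":-0.01,"tz":0,"wx":0,"wy":0,"wz":0,"claw":1},
    {"tx":0.6,"ty":-0.01,"tz":0,"wx":0,"wy":0,"wz":0,"claw":1},
    {"tx":0.6,"ty":-0.01,"tz":0,"wx":0,"wy":0,"wz":0,"claw":1},
    {"tx":0.4,"ty":0,"tz":0,"wx":0,"wy":0,"wz":0,"claw":1},
    {"tx":0,"ty":0,"tz":0,"wx":0,"wy":0,"wz":0,"claw":1},
  ],
)

```text
clock: 7.8
tcp_pos: [0.5184, 0.0639, 0.0526]
orientation: [0.001, 0.009, 1.0, 0.0]
wrist_force: [0.4, 2.6, 8.2]
finger_gap: 0.0165
grip_force: 41.2
```

carry_out(
  moves=[
    {"tx":0.3,"ty":0,"tz":0,"wx":0,"wy":0,"wz":0,"claw":1},
    {"tx":0,"ty":0,"tz":0,"wx":0,"wy":0,"wz":0,"claw":1},
    {"tx":0,"ty":0,"tz":0,"wx":0,"wy":0,"wz":0,"claw":1},
  ],
)

```text
clock: 8.18
tcp_pos: [0.5191, 0.0638, 0.0526]
orientation: [-0.001, 0.009, 1.0, 0.0]
wrist_force: [-5.5, 1.7, 14.1]
finger_gap: 0.017
grip_force: 41.9
```

carry_out(
  moves=[
    {"tx":-0.3,"ty":0,"tz":0,"wx":0,"wy":0,"wz":0,"claw":1},
    {"tx":0,"ty":0,"tz":0,"wx":0,"wy":0,"wz":0,"claw":-0.1},
    {"tx":0,"ty":0,"tz":0,"wx":0,"wy":0,"wz":0,"claw":-0.1},
    {"tx":0,"ty":0,"tz":0,"wx":0,"wy":0,"wz":0,"claw":-0.1},
    {"tx":0,"ty":0,"tz":2,"wx":0,"wy":0,"wz":0,"claw":-0.1},
    {"tx":0,"ty":0,"tz":4,"wx":0,"wy":0,"wz":0,"claw":-0.1},
    {"tx":0,"ty":6,"tz":4,"wx":0,"wy":0,"wz":0,"claw":-0.1},
    {"tx":0,"ty":6,"tz":2,"wx":0,"wy":0,"wz":0,"claw":-0.1},
  ],
)

```text
clock: 9.18
tcp_pos: [0.5185, 0.1751, 0.1677]
orientation: [0.001, 0.01, 1.0, 0.0]
wrist_force: [1.1, 0.3, -0.6]
finger_gap: 0.0469
grip_force: 0.0
```

carry_out(
  moves=[
    {"tx":0,"ty":6,"tz":0,"wx":0,"wy":0,"wz":0,"claw":-0.1},
    {"tx":0,"ty":0,"tz":0,"wx":0,"wy":0,"wz":0,"claw":-0.1},
    {"tx":0,"ty":0,"tz":0,"wx":0,"wy":0,"wz":0,"claw":-0.1},
  ],
)

```text
clock: 9.55
tcp_pos: [0.5168, 0.2345, 0.1651]
orientation: [-0.001, 0.008, 1.0, -0.0]
wrist_force: [-0.1, -0.8, -1.0]
finger_gap: 0.0471
grip_force: 0.0
```

```bash
cat > m.py <<'E'
from h import *
c=snap('top'); im=c['image']; H,S,V=cv2.split(cv2.cvtColor(im,cv2.COLOR_BGR2HSV))
def comps(m,h,amin,box):
    k,l,st,ce=cv2.connectedComponentsWithStats(m.astype('uint8'))
    for i in range(1,k):
        x,y=ce[i]
        if st[i,4]<amin or not(box[0]<x<box[1] and box[2]<y<box[3]): continue
        v,u=np.where(l==i); q=np.array([ray(c,a,b,h)[:2]*1000 for a,b in zip(u,v)],'float32'); r=cv2.minAreaRect(q)
        print(st[i].tolist(),'cen',np.round(q.mean(0),1),'rect',np.round(r[0],1),np.round(r[1],1),round(r[2],1))
print('barrels');comps((V<75),.027,60,(335,415,240,290))
print('button');comps(((H<8)|(H>172))&(S>110),.025,3,(340,405,225,260))
print('knob');comps((V<60),.086,15,(365,385,215,232))
print('red tray');r=((H<8)|(H>172))&(S>150)&(np.arange(560)<372);r[:,:320]&=(np.arange(420)<193)[:,None];comps(r,.024,1000,(280,375,130,200))
print(env.get_state()['tcp_pos'])
E
python3 m.py; python3 - <<'E'
from h import *
c=snap('scene');cv2.imwrite('pics/s3.png',cv2.resize(c['image'][100:260,270:430],None,fx=3.7,fy=3.7,interpolation=cv2.INTER_CUBIC))
E
```

```text
barrels
button
[394, 235, 4, 1, 4] cen [494.5  10.1] rect [494.5  10.1] [7.4 0. ] 88.7
knob
red tray
[0.51697237 0.23385534 0.16510611]
```

View pics/s3.png

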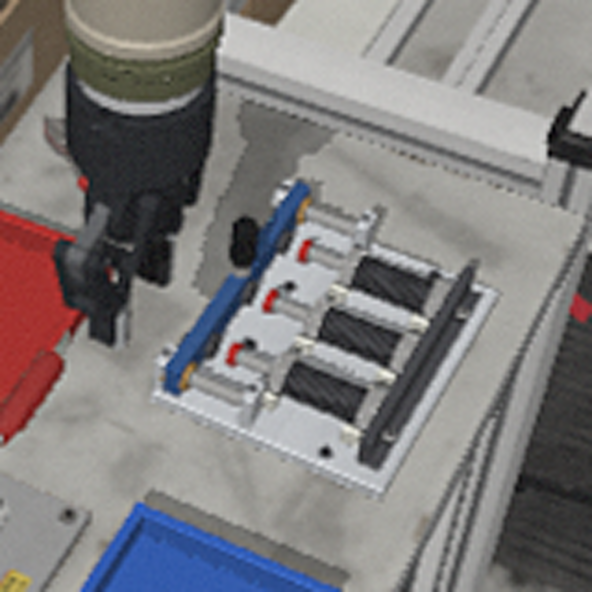

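The bar is back at the open end with the knob at (243,240). All three red buttons, at about (305,252), (270,302) and (233,352), stand out as far as before. I clear the view and measure them before sorting.

carry_out(
  moves=[
    {"tx":-3,"ty":6,"tz":0,"wx":0,"wy":0,"wz":0,"claw":-0.1},
    {"tx":-3,"ty":6,"tz":0,"wx":0,"wy":0,"wz":0,"claw":-0.1},
    {"tx":-3,"ty":6,"tz":0,"wx":0,"wy":0,"wz":0,"claw":-0.1},
    {"tx":0,"ty":3,"tz":0,"wx":0,"wy":0,"wz":0,"claw":-0.1},
    {"tx":0,"ty":0,"tz":0,"wx":0,"wy":0,"wz":0,"claw":-0.1},
    {"tx":0,"ty":0,"tz":0,"wx":0,"wy":0,"wz":0,"claw":-0.1},
  ],
)

```text
clock: 10.4
tcp_pos: [0.4341, 0.4309, 0.1655]
orientation: [-0.0, 0.01, 1.0, -0.0]
wrist_force: [-0.3, -0.4, -0.5]
finger_gap: 0.0468
grip_force: 0.0
```

```bash
python3 m.py; python3 - <<'E'
from h import *
c=snap('top');cv2.imwrite('pics/t4.png',cv2.resize(c['image'][205:300,320:430],None,fx=7,fy=6.3,interpolation=cv2.INTER_CUBIC))
E
```

```text
barrels
[391, 244, 11, 29, 221] cen [432.9  12.5] rect [438.   12.3] [22.8 68.4] 89.9
[347, 248, 11, 25, 210] cen [435.1 120.3] rect [435.6 120.2] [24.6 58.1] 87.6
[368, 248, 12, 25, 221] cen [433.3  66.4] rect [434.4  67. ] [59.4 24.3] 1.3
[340, 276, 70, 6, 331] cen [388.5  68.4] rect [389.5  67.3] [168.1  12.1] 88.8
button
[372, 235, 4, 1, 4] cen [495.7  64.3] rect [495.7  64.3] [7.4 0. ] 88.7
[394, 235, 4, 1, 4] cen [494.5  10.1] rect [494.5  10.1] [7.4 0. ] 88.7
knob
[371, 221, 11, 9, 64] cen [515.4  69. ] rect [516.   69.9] [15.5 25.4] 17.1
red tray
[290, 140, 78, 53, 3832] cen [670.8 169.3] rect [671.1 169.5] [132.6 191.1] 0.5
[0.43415683 0.43066766 0.16552092]
```

View pics/t4.png

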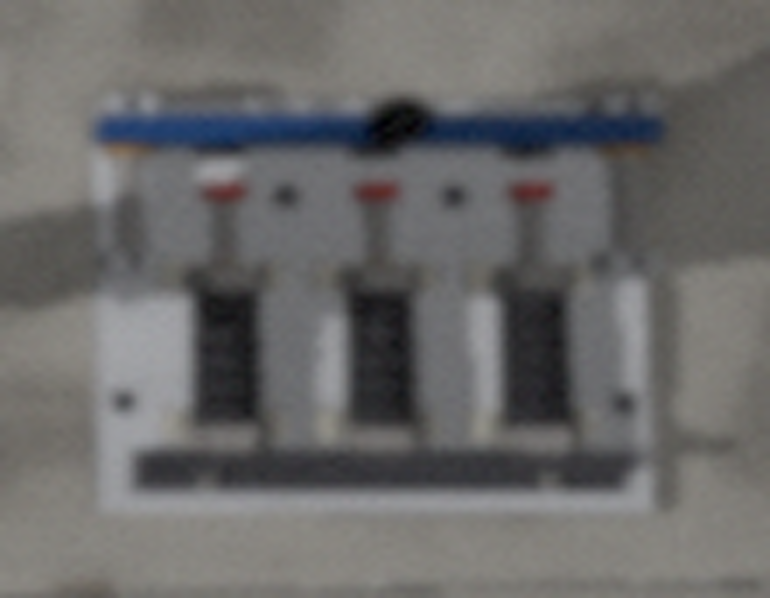

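All three rods are fully out (buttons at row ~190 against barrels at ~355), and each shock has slid about 3 mm back to the stop. So all three are sound and go in the blue tray. First is shock_1.

carry_out(
  moves=[
    {"tx":0,"ty":-5.2,"tz":0,"wx":0,"wy":0,"wz":0,"claw":0.06},
    {"tx":0,"ty":-5.2,"tz":0,"wx":0,"wy":0,"wz":0,"claw":0.06},
    {"tx":0,"ty":-5.2,"tz":0,"wx":0,"wy":0,"wz":0,"claw":0.06},
    {"tx":0,"ty":-5.2,"tz":0,"wx":0,"wy":0,"wz":0,"claw":0.06},
    {"tx":0,"ty":-5.2,"tz":-2,"wx":0,"wy":0,"wz":0,"claw":0.06},
    {"tx":0,"ty":-5.2,"tz":-4,"wx":0,"wy":0,"wz":0,"claw":0.06},
    {"tx":0,"ty":0,"tz":-3,"wx":0,"wy":0,"wz":0,"claw":0.06},
    {"tx":0,"ty":0,"tz":0,"wx":0,"wy":0,"wz":0,"claw":0.06},
  ],
)

```text
clock: 11.5
tcp_pos: [0.4314, 0.1211, 0.0762]
orientation: [-0.002, 0.011, 1.0, -0.0]
wrist_force: [0.1, 0.2, 0.1]
finger_gap: 0.0403
grip_force: 0.0
```

carry_out(
  moves=[
    {"tx":0,"ty":0,"tz":0,"wx":0,"wy":0,"wz":0,"claw":0.06},
  ],
)

```text
clock: 11.62
tcp_pos: [0.4342, 0.1227, 0.0787]
orientation: [0.001, 0.009, 1.0, 0.0]
wrist_force: [0.1, 1.0, 1.1]
finger_gap: 0.0403
grip_force: 0.0
```

carry_out(
  moves=[
    {"tx":-0.2,"ty":-0.1,"tz":-2,"wx":0,"wy":0,"wz":0,"claw":0.06},
    {"tx":0,"ty":0,"tz":-2,"wx":0,"wy":0,"wz":0,"claw":0.06},
    {"tx":0,"ty":0,"tz":-1,"wx":0,"wy":0,"wz":0,"claw":0.06},
    {"tx":0,"ty":0,"tz":-0.5,"wx":0,"wy":0,"wz":0,"claw":0.06},
    {"tx":0,"ty":0,"tz":0,"wx":0,"wy":0,"wz":0,"claw":0.06},
    {"tx":0,"ty":0,"tz":0,"wx":0,"wy":0,"wz":0,"claw":0.06},
  ],
)

```text
clock: 12.38
tcp_pos: [0.4321, 0.1221, 0.0233]
orientation: [0.001, 0.009, 1.0, 0.0]
wrist_force: [0.2, -0.2, 1.0]
finger_gap: 0.0403
grip_force: 0.0
```

carry_out(
  moves=[
    {"tx":0,"ty":-0.2,"tz":-0.6,"wx":0,"wy":0,"wz":0,"claw":0.06},
    {"tx":0,"ty":0,"tz":0,"wx":0,"wy":0,"wz":0,"claw":0.06},
    {"tx":0,"ty":0,"tz":0,"wx":0,"wy":0,"wz":0,"claw":1},
    {"tx":0,"ty":0,"tz":0,"wx":0,"wy":0,"wz":0,"claw":1},
    {"tx":0,"ty":0,"tz":0,"wx":0,"wy":0,"wz":0,"claw":1},
    {"tx":0,"ty":0,"tz":0,"wx":0,"wy":0,"wz":0,"claw":1},
  ],
  newtons=40,
)

```text
clock: 13.12
tcp_pos: [0.4315, 0.1198, 0.0168]
orientation: [-0.0, 0.009, 1.0, -0.0]
wrist_force: [-2.0, -2.6, 3.9]
finger_gap: 0.0223
grip_force: 39.2
```

carry_out(
  moves=[
    {"tx":0,"ty":0,"tz":1,"wx":0,"wy":0,"wz":0,"claw":1},
    {"tx":0,"ty":0,"tz":3,"wx":0,"wy":0,"wz":0,"claw":1},
    {"tx":0,"ty":0,"tz":3,"wx":0,"wy":0,"wz":0,"claw":1},
    {"tx":0,"ty":4,"tz":2,"wx":0,"wy":0,"wz":0,"claw":1},
    {"tx":-0.5,"ty":5,"tz":0,"wx":0,"wy":0,"wz":0,"claw":1},
    {"tx":-0.5,"ty":5,"tz":0,"wx":0,"wy":0,"wz":0,"claw":1},
    {"tx":-0.5,"ty":5,"tz":0,"wx":0,"wy":0,"wz":0,"claw":1},
    {"tx":0,"ty":5,"tz":0,"wx":0,"wy":0,"wz":0,"claw":1},
  ],
)

```text
clock: 14.12
tcp_pos: [0.4155, 0.3615, 0.1068]
orientation: [-0.0, 0.009, 1.0, -0.0]
wrist_force: [1.5, -0.2, -1.2]
finger_gap: 0.0224
grip_force: 41.4
```

carry_out(
  moves=[
    {"tx":0,"ty":4,"tz":0,"wx":0,"wy":0,"wz":0,"claw":1},
    {"tx":0,"ty":0,"tz":-3,"wx":0,"wy":0,"wz":0.02,"claw":1},
    {"tx":0,"ty":0,"tz":-3,"wx":0,"wy":0,"wz":0,"claw":1},
    {"tx":0,"ty":0,"tz":-1,"wx":0,"wy":0,"wz":0,"claw":1},
    {"tx":0,"ty":0,"tz":0,"wx":0,"wy":0,"wz":0,"claw":1},
    {"tx":0,"ty":0,"tz":0,"wx":0,"wy":0,"wz":0,"claw":1},
  ],
)

```text
clock: 14.88
tcp_pos: [0.4174, 0.4004, 0.0379]
orientation: [0.001, -0.001, 1.0, 0.001]
wrist_force: [-0.1, 0.0, -2.4]
finger_gap: 0.022
grip_force: 41.3
```

carry_out(
  moves=[
    {"tx":0,"ty":0,"tz":-1.2,"wx":0,"wy":0,"wz":0,"claw":1},
    {"tx":0,"ty":0,"tz":-0.8,"wx":0,"wy":0,"wz":0,"claw":1},
    {"tx":0,"ty":0,"tz":-0.4,"wx":0,"wy":0,"wz":0,"claw":1},
    {"tx":0,"ty":0,"tz":-0.2,"wx":0,"wy":0,"wz":0,"claw":1},
    {"tx":0,"ty":0,"tz":-0.2,"wx":0,"wy":0,"wz":0,"claw":1},
    {"tx":0,"ty":0,"tz":0,"wx":0,"wy":0,"wz":0,"claw":1},
    {"tx":0,"ty":0,"tz":0,"wx":0,"wy":0,"wz":0,"claw":1},
  ],
)

```text
clock: 15.75
tcp_pos: [0.4167, 0.3999, 0.0091]
orientation: [0.0, -0.001, 1.0, 0.0]
wrist_force: [0.3, -2.1, 2.0]
finger_gap: 0.0222
grip_force: 41.9
```

carry_out(
  moves=[
    {"tx":0,"ty":0,"tz":0,"wx":0,"wy":0,"wz":0,"claw":0.15},
    {"tx":0,"ty":0,"tz":0,"wx":0,"wy":0,"wz":0,"claw":0.15},
    {"tx":0,"ty":0,"tz":0,"wx":0,"wy":0,"wz":0,"claw":0.15},
    {"tx":0,"ty":0,"tz":2,"wx":0,"wy":0,"wz":0,"claw":0.15},
    {"tx":0,"ty":0,"tz":4,"wx":0,"wy":0,"wz":0,"claw":0.15},
    {"tx":0,"ty":-2,"tz":3,"wx":0,"wy":0,"wz":0,"claw":0.06},
    {"tx":0.5,"ty":-6,"tz":0,"wx":0,"wy":0,"wz":-0.02,"claw":0.06},
    {"tx":0.5,"ty":-6,"tz":0,"wx":0,"wy":0,"wz":0,"claw":0.06},
  ],
)

```text
clock: 16.75
tcp_pos: [0.4271, 0.2592, 0.0993]
orientation: [0.001, 0.008, 1.0, 0.0]
wrist_force: [1.5, -0.0, -0.2]
finger_gap: 0.0404
grip_force: 0.0
```

carry_out(
  moves=[
    {"tx":0.5,"ty":-6,"tz":0,"wx":0,"wy":0,"wz":0,"claw":0.06},
    {"tx":0,"ty":-6,"tz":0,"wx":0,"wy":0,"wz":0,"claw":0.06},
    {"tx":0,"ty":-6,"tz":0,"wx":0,"wy":0,"wz":0,"claw":0.06},
    {"tx":0,"ty":-1.4,"tz":-1,"wx":0,"wy":0,"wz":0,"claw":0.06},
    {"tx":0,"ty":0,"tz":-3,"wx":0,"wy":0,"wz":0,"claw":0.06},
    {"tx":0,"ty":0,"tz":-1,"wx":0,"wy":0,"wz":0,"claw":0.06},
    {"tx":0,"ty":0,"tz":0,"wx":0,"wy":0,"wz":0,"claw":0.06},
    {"tx":0,"ty":0,"tz":0,"wx":0,"wy":0,"wz":0,"claw":0.06},
  ],
)

```text
clock: 17.75
tcp_pos: [0.4321, 0.0665, 0.0492]
orientation: [0.0, 0.008, 1.0, 0.0]
wrist_force: [-0.3, 0.0, 0.3]
finger_gap: 0.0398
grip_force: 0.0
```

carry_out(
  moves=[
    {"tx":-0.1,"ty":-0.1,"tz":-1.5,"wx":0,"wy":0,"wz":0,"claw":0.06},
    {"tx":0,"ty":0,"tz":-1.0,"wx":0,"wy":0,"wz":0,"claw":0.06},
    {"tx":0,"ty":0,"tz":-0.7,"wx":0,"wy":0,"wz":0,"claw":0.06},
    {"tx":0,"ty":0,"tz":0,"wx":0,"wy":0,"wz":0,"claw":0.06},
    {"tx":0,"ty":0,"tz":0,"wx":0,"wy":0,"wz":0,"claw":1},
    {"tx":0,"ty":0,"tz":0,"wx":0,"wy":0,"wz":0,"claw":1},
    {"tx":0,"ty":0,"tz":0,"wx":0,"wy":0,"wz":0,"claw":1},
    {"tx":0,"ty":0,"tz":0,"wx":0,"wy":0,"wz":0,"claw":1},
  ],
)

```text
clock: 18.75
tcp_pos: [0.4309, 0.065, 0.0171]
orientation: [0.0, 0.009, 1.0, 0.0]
wrist_force: [-1.2, 1.4, 5.3]
finger_gap: 0.0225
grip_force: 39.4
```

carry_out(
  moves=[
    {"tx":0,"ty":0,"tz":1,"wx":0,"wy":0,"wz":0,"claw":1},
    {"tx":0,"ty":0,"tz":3,"wx":0,"wy":0,"wz":0,"claw":1},
    {"tx":0,"ty":0,"tz":3,"wx":0,"wy":0,"wz":0,"claw":1},
    {"tx":0,"ty":4,"tz":2,"wx":0,"wy":0,"wz":0,"claw":1},
    {"tx":-0.5,"ty":5,"tz":0,"wx":0,"wy":0,"wz":0,"claw":1},
    {"tx":-0.5,"ty":5,"tz":0,"wx":0,"wy":0,"wz":0,"claw":1},
    {"tx":-0.5,"ty":5,"tz":0,"wx":0,"wy":0,"wz":0,"claw":1},
    {"tx":0,"ty":5,"tz":0,"wx":0,"wy":0,"wz":0,"claw":1},
  ],
)

```text
clock: 19.75
tcp_pos: [0.4144, 0.306, 0.1067]
orientation: [-0.0, 0.009, 1.0, -0.0]
wrist_force: [0.8, 0.7, -2.1]
finger_gap: 0.0226
grip_force: 41.4
```

carry_out(
  moves=[
    {"tx":0,"ty":4.5,"tz":0,"wx":0,"wy":0,"wz":0,"claw":1},
    {"tx":0,"ty":0,"tz":-3,"wx":0,"wy":0,"wz":0.02,"claw":1},
    {"tx":0,"ty":0,"tz":-3,"wx":0,"wy":0,"wz":0,"claw":1},
    {"tx":0,"ty":0,"tz":-1,"wx":0,"wy":0,"wz":0,"claw":1},
    {"tx":0,"ty":0,"tz":0,"wx":0,"wy":0,"wz":0,"claw":1},
    {"tx":0,"ty":0,"tz":0,"wx":0,"wy":0,"wz":0,"claw":1},
  ],
)

```text
clock: 20.5
tcp_pos: [0.4165, 0.3502, 0.0379]
orientation: [0.001, -0.001, 1.0, 0.0]
wrist_force: [0.0, -0.1, -2.2]
finger_gap: 0.0225
grip_force: 41.3
```

carry_out(
  moves=[
    {"tx":0,"ty":0,"tz":-1.2,"wx":0,"wy":0,"wz":0,"claw":1},
    {"tx":0,"ty":0,"tz":-0.8,"wx":0,"wy":0,"wz":0,"claw":1},
    {"tx":0,"ty":0,"tz":-0.4,"wx":0,"wy":0,"wz":0,"claw":1},
    {"tx":0,"ty":0,"tz":-0.2,"wx":0,"wy":0,"wz":0,"claw":1},
    {"tx":0,"ty":0,"tz":-0.2,"wx":0,"wy":0,"wz":0,"claw":1},
    {"tx":0,"ty":0,"tz":0,"wx":0,"wy":0,"wz":0,"claw":1},
    {"tx":0,"ty":0,"tz":0,"wx":0,"wy":0,"wz":0,"claw":1},
  ],
)

```text
clock: 21.38
tcp_pos: [0.4157, 0.3499, 0.0093]
orientation: [0.0, -0.001, 1.0, 0.0]
wrist_force: [-2.3, -2.4, 5.5]
finger_gap: 0.0222
grip_force: 42.0
```

carry_out(
  moves=[
    {"tx":0,"ty":0,"tz":0,"wx":0,"wy":0,"wz":0,"claw":0.15},
    {"tx":0,"ty":0,"tz":0,"wx":0,"wy":0,"wz":0,"claw":0.15},
    {"tx":0,"ty":0,"tz":0,"wx":0,"wy":0,"wz":0,"claw":0.15},
    {"tx":0,"ty":0,"tz":2,"wx":0,"wy":0,"wz":0,"claw":0.15},
    {"tx":0,"ty":0,"tz":4,"wx":0,"wy":0,"wz":0,"claw":0.15},
    {"tx":0,"ty":-2.4,"tz":3,"wx":0,"wy":0,"wz":0,"claw":0.06},
    {"tx":0.5,"ty":-6,"tz":0,"wx":0,"wy":0,"wz":-0.02,"claw":0.06},
    {"tx":0.5,"ty":-6,"tz":0,"wx":0,"wy":0,"wz":0,"claw":0.06},
  ],
)

```text
clock: 22.38
tcp_pos: [0.4261, 0.2051, 0.0993]
orientation: [0.001, 0.008, 1.0, 0.0]
wrist_force: [1.0, -1.3, 0.1]
finger_gap: 0.0402
grip_force: 0.0
```

carry_out(
  moves=[
    {"tx":0.4,"ty":-6,"tz":0,"wx":0,"wy":0,"wz":0,"claw":0.06},
    {"tx":0,"ty":-6,"tz":0,"wx":0,"wy":0,"wz":0,"claw":0.06},
    {"tx":0,"ty":-6,"tz":0,"wx":0,"wy":0,"wz":0,"claw":0.06},
    {"tx":0,"ty":-1.4,"tz":-1,"wx":0,"wy":0,"wz":0,"claw":0.06},
    {"tx":0,"ty":0,"tz":-3,"wx":0,"wy":0,"wz":0,"claw":0.06},
    {"tx":0,"ty":0,"tz":-1,"wx":0,"wy":0,"wz":0,"claw":0.06},
    {"tx":0,"ty":0,"tz":0,"wx":0,"wy":0,"wz":0,"claw":0.06},
    {"tx":0,"ty":0,"tz":0,"wx":0,"wy":0,"wz":0,"claw":0.06},
  ],
)

```text
clock: 23.38
tcp_pos: [0.4301, 0.0124, 0.0493]
orientation: [0.0, 0.008, 1.0, 0.0]
wrist_force: [0.1, 0.6, -0.2]
finger_gap: 0.0401
grip_force: 0.0
```

carry_out(
  moves=[
    {"tx":0,"ty":-0.1,"tz":-1.5,"wx":0,"wy":0,"wz":0,"claw":0.06},
    {"tx":0,"ty":0,"tz":-1.0,"wx":0,"wy":0,"wz":0,"claw":0.06},
    {"tx":0,"ty":0,"tz":-0.7,"wx":0,"wy":0,"wz":0,"claw":0.06},
    {"tx":0,"ty":0,"tz":0,"wx":0,"wy":0,"wz":0,"claw":0.06},
    {"tx":0,"ty":0,"tz":0,"wx":0,"wy":0,"wz":0,"claw":1},
    {"tx":0,"ty":0,"tz":0,"wx":0,"wy":0,"wz":0,"claw":1},
    {"tx":0,"ty":0,"tz":0,"wx":0,"wy":0,"wz":0,"claw":1},
    {"tx":0,"ty":0,"tz":0,"wx":0,"wy":0,"wz":0,"claw":1},
  ],
)

```text
clock: 24.38
tcp_pos: [0.4298, 0.011, 0.0171]
orientation: [0.0, 0.009, 1.0, 0.0]
wrist_force: [-1.4, 0.6, 6.1]
finger_gap: 0.0227
grip_force: 39.4
```

carry_out(
  moves=[
    {"tx":0,"ty":0,"tz":1,"wx":0,"wy":0,"wz":0,"claw":1},
    {"tx":0,"ty":0,"tz":3,"wx":0,"wy":0,"wz":0,"claw":1},
    {"tx":0,"ty":0,"tz":3,"wx":0,"wy":0,"wz":0,"claw":1},
    {"tx":0,"ty":4,"tz":2,"wx":0,"wy":0,"wz":0,"claw":1},
    {"tx":-0.5,"ty":5,"tz":0,"wx":0,"wy":0,"wz":0,"claw":1},
    {"tx":-0.5,"ty":5,"tz":0,"wx":0,"wy":0,"wz":0,"claw":1},
    {"tx":-0.4,"ty":5,"tz":0,"wx":0,"wy":0,"wz":0,"claw":1},
    {"tx":0,"ty":5,"tz":0,"wx":0,"wy":0,"wz":0,"claw":1},
  ],
)

```text
clock: 25.38
tcp_pos: [0.4145, 0.2521, 0.1068]
orientation: [-0.0, 0.009, 1.0, -0.0]
wrist_force: [1.7, 0.1, -1.2]
finger_gap: 0.0221
grip_force: 41.4
```

carry_out(
  moves=[
    {"tx":0,"ty":4.8,"tz":0,"wx":0,"wy":0,"wz":0,"claw":1},
    {"tx":0,"ty":0,"tz":-3,"wx":0,"wy":0,"wz":0.02,"claw":1},
    {"tx":0,"ty":0,"tz":-3,"wx":0,"wy":0,"wz":0,"claw":1},
    {"tx":0,"ty":0,"tz":-1,"wx":0,"wy":0,"wz":0,"claw":1},
    {"tx":0,"ty":0,"tz":0,"wx":0,"wy":0,"wz":0,"claw":1},
    {"tx":0,"ty":0,"tz":0,"wx":0,"wy":0,"wz":0,"claw":1},
  ],
)

```text
clock: 26.12
tcp_pos: [0.4165, 0.2991, 0.0378]
orientation: [0.001, -0.001, 1.0, 0.0]
wrist_force: [-0.5, 0.0, -2.3]
finger_gap: 0.0227
grip_force: 41.3
```

carry_out(
  moves=[
    {"tx":0,"ty":0.1,"tz":-1.2,"wx":0,"wy":0,"wz":0,"claw":1},
    {"tx":0,"ty":0,"tz":-0.8,"wx":0,"wy":0,"wz":0,"claw":1},
    {"tx":0,"ty":0,"tz":-0.4,"wx":0,"wy":0,"wz":0,"claw":1},
    {"tx":0,"ty":0,"tz":-0.2,"wx":0,"wy":0,"wz":0,"claw":1},
    {"tx":0,"ty":0,"tz":-0.2,"wx":0,"wy":0,"wz":0,"claw":1},
    {"tx":0,"ty":0,"tz":0,"wx":0,"wy":0,"wz":0,"claw":1},
    {"tx":0,"ty":0,"tz":0,"wx":0,"wy":0,"wz":0,"claw":1},
  ],
)

```text
clock: 27.0
tcp_pos: [0.4156, 0.2999, 0.0092]
orientation: [0.0, -0.001, 1.0, 0.0]
wrist_force: [-2.2, -1.7, 6.0]
finger_gap: 0.0224
grip_force: 42.1
```

carry_out(
  moves=[
    {"tx":0,"ty":0,"tz":0,"wx":0,"wy":0,"wz":0,"claw":0.15},
    {"tx":0,"ty":0,"tz":0,"wx":0,"wy":0,"wz":0,"claw":0.15},
    {"tx":0,"ty":0,"tz":0,"wx":0,"wy":0,"wz":0,"claw":0.15},
    {"tx":0,"ty":0,"tz":2,"wx":0,"wy":0,"wz":0,"claw":0.15},
    {"tx":0,"ty":0,"tz":4,"wx":0,"wy":0,"wz":0,"claw":0.15},
    {"tx":0,"ty":-3,"tz":5,"wx":0,"wy":0,"wz":0,"claw":0.15},
    {"tx":0,"ty":-6,"tz":3,"wx":0,"wy":0,"wz":0,"claw":0.15},
    {"tx":0,"ty":-6,"tz":0,"wx":0,"wy":0,"wz":0,"claw":0.15},
  ],
)

```text
clock: 28.0
tcp_pos: [0.4177, 0.1534, 0.1493]
orientation: [0.003, -0.002, 1.0, 0.001]
wrist_force: [1.9, 0.0, 0.2]
finger_gap: 0.0362
grip_force: 0.0
```

carry_out(
  moves=[
    {"tx":0,"ty":-6,"tz":0,"wx":0,"wy":0,"wz":0,"claw":0.15},
    {"tx":0,"ty":0,"tz":0,"wx":0,"wy":0,"wz":0,"claw":0.15},
    {"tx":0,"ty":0,"tz":0,"wx":0,"wy":0,"wz":0,"claw":0.15},
  ],
)

```text
clock: 28.38
tcp_pos: [0.4157, 0.0939, 0.1467]
orientation: [0.0, -0.0, 1.0, 0.0]
wrist_force: [-1.0, 1.0, 0.6]
finger_gap: 0.0361
grip_force: 0.0
```

```bash
python3 - <<'E'
from h import *
c=snap('top');i=c['image'][120:310,200:460]; cv2.imwrite('pics/t5.png',cv2.resize(i,None,fx=3,fy=3,interpolation=cv2.INTER_CUBIC))
E
```

```text
(no output)
```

View pics/t5.png

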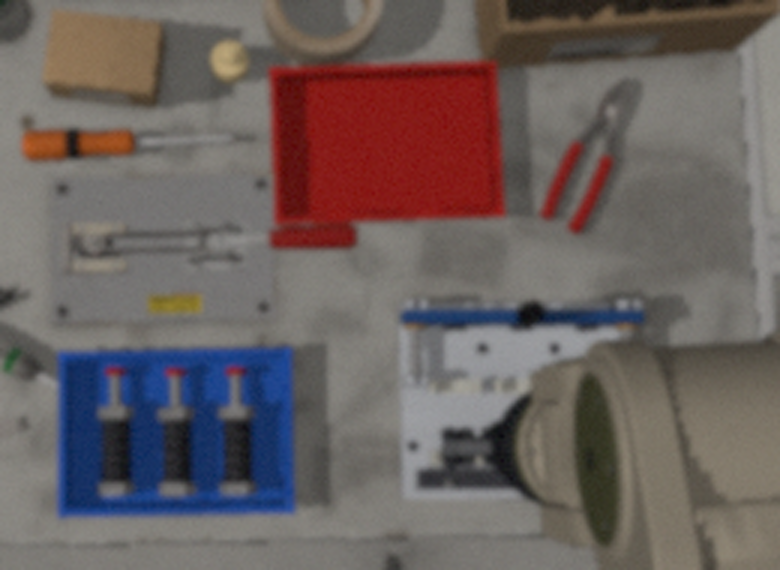

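All three shocks lie flat in the blue tray at about (115,430), (175,430) and (237,430) with their rods out. The bar is open and the gripper is clear of everything.

```bash
python3 -c "
from workcell import env
print(env.hand_in())"
```

```text
the job is handed in; nothing more can be done
None
```

The job is handed in (no verdict came back): I drew the bar to its hard stop, held it about 1 s at 16 N on the wrist and pushed it back open; all three rods sprang fully out, so all three shock absorbers lie flat in the blue tray.

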